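# Lift the hot lid off the melting pot with the T-handled lifter

### The arm

A 6-joint arm with a two-finger parallel gripper is mounted at the origin on the work surface. World frame = base frame: x ahead of the robot, y to its left, z up, the work surface at z = 0. Lengths are in mm, angles in rad, forces in N, time in s.
With the tool pointing down it reaches from about 275 to 750 mm from the base axis. Payload 10.2 kg.
Tool frame: the origin (TCP) lies midway between the tips of the shut fingers; the grasp point (between the pads) lies 19 mm behind it (ctrl.tcp_to_grasp is the z of the grasp point in the tool frame, in mm); z points along the fingers, y is the direction in which the jaws open and shut (so a half turn about z gives the same grasp; the last joint's range is limited). The gripper opens to 85 mm and grips with 20 to 120 N. Pads are 22 mm wide; open, the fingers measure 114 mm over their backs; the gripper's body (76 mm by 85 mm) begins 54 mm behind the grasp point. The pads swing forward as they close: fully open they stand 13 mm farther back than shut.
Start: joints at [-1.451, 0.313, 1.498, -0, 1.331, -0.223], TCP at [176.453, -494.465, 231.294] pointing down, gripper open.
Joint ranges: [-2.94, 2.94], [-0.97, 2.17], [0.19, 2.56], [-1.23, 4.37], [0.02, 3.11], [-2.88, 2.88]. Speed limits (rad/s): [2.39, 2.39, 3.01, 3.14, 3.14, 3.14].

### API

Orientations are given as a unit quaternion [w, x, y, z].
In Python, from rig import sensors, capture, order, ctrl gives the robot as it stands. The module is installed in compiled form; this text tells all that it offers.
- The arm moves only by the tool play_rows, never from a script. Its argument "deltas" is a list of rows, each a list of 7 numbers: the shift along the world's x, y, z in units of 40 mm (1.0 is 40 mm), then the turn, a rotation vector about the world's x, y, z in units of 6 degrees (1.0 is 6 degrees), then the opening, from -1 (shut) to 1 (fully open). A call has 1 to 8 rows; each row shifts and turns the commanded pose from where the row before left it; what a row does not reach is not made up. A row lasts 1/12 s, in which the tool goes at most 41.7 mm and 7.16 degrees, less where a joint would pass 70% of its speed; a pose out of reach is approached as far as the arm can. A call is refused whole if a number of a shift passes 1 or a number of a turn 1, either way. A call with a gripper value outside its range is refused whole. The fingers move at their own pace and stop on an object; "squeeze" is the grip in N (left out, the last holds). Time passes only in rows, so rows that do not move let the fingers close. It gives the time, the measured TCP pose, the force and the opening at its end, in the units of the state.
- sensors.sense(): the state, without advancing time (a new reading comes with each control period).
- capture(name): name is "scene" or "top"; returns a dict with "pixels" (384x512x3 uint8, red, green, blue), "z_map" (384x512 float32, mm along the optical axis (not along the pixel's ray), 0 where there is no reading), "fx", "fy", "cx", "cy" (pixels), "eye" and "rotation" of the camera in the world. Camera axes: x right, y down, z forward; pixel columns grow to the right and rows downward; lengths in mm; the calibration is good to about 2 mm. A picture is of the moment at which its call begins.
- order.finish_job(): hands the job in, once; it reports no verdict.
The state is a dict: "time_s": time; "joints": joint angles; "dq": joint speeds; "tau": joint torques, N m; "eef_pos": TCP position; "ee_rot": TCP orientation; "force": force on the tool from outside, world axes, zero at the start; "wrist_torque": the same for the moment, N m; "grip_width": opening from 0.0 (shut) to 1.0 (fully open).
Only numpy, scipy, OpenCV 4.12 (cv2) and the standard library are available. Lean on these libraries where they do the work, as an engineer would, in place of code of your own. Each camera call takes 0.05 s, during which the arm holds its last target. There are 200 camera calls.

### The job

The lid of the melting pot is hot: take the T-handled lid lifter from its wooden rack, ease both prongs under the middle of the lid's loop handle, and first take up only about half of the lid's weight and pause there for a second to feel that the prongs have hold of it. Then lift the lid off, keeping it level, lower it gently so that it seats in the ring of the tripod stand, unhook, and put the lifter back in its rack. Never touch the lid with the gripper, and do not shove the lid, press hard on it, or disturb the other things on the bench.

Things in the scene. Friction and masses are not known exactly. Their poses are not given: they have to be found in the camera images.
- lifter_grip (a point): Lid lifter, a T-shaped hand tool of 0.2 kg; this point is the centre of its wooden grip bar, 110 mm long (along this y), 22 mm wide (x), 24 mm tall (z). Below it a steel shank, 9 mm thick, bends back towards -x from 60 mm down and ends in two prongs. z points up when it hangs upright, x is the way the prongs point.
- lifter_hook (a point): Load point of the lifter, midway between its two 6 mm round prongs (centres at y = +-13 mm), on their centre line at its lowest, 130 mm straight below the grip bar's centre; same axes. Undersides 3 mm below it; the upturned tips end 18 mm ahead (+x), their tops 7.5 mm above it; 20 mm behind are the shank and cross piece. A loop bar lies in the prongs between x = -11 and +8 mm.
- lid: Round dark steel lid, hot; flange 160 mm across, 5 mm thick, mass between 0.64 and 0.83 kg (not measured). Origin at the centre of the flange's underside, z up. Below, a tapered plug 124 mm across narrowing to 108 mm, 12 mm deep. It starts with the flange on the pot's rim.
- pot: Electric melting pot, fixed, round, 166 mm across, its flat rim 90 mm above the bench, mouth 134 mm across; carrying lugs at y = +-97 mm, a control box on its +x side reaching 150 mm from the axis, 76 mm tall. Origin at the centre of its underside.
- stand: Tripod cooling stand, fixed: a flat steel ring, 156 mm outside, opening 132 mm, its top 60 mm above the bench, on three splayed legs. Origin on its axis at bench height. The lid's tapered plug centres itself in the opening, the flange comes to rest on the ring, lid origin 60 mm above the stand's; it may lie any way round.
- rack_seat (a point): Fixed wooden rack of the lifter: two uprights 150 mm tall, 16 mm thick, 60 mm apart inside (along y); in the top of each a notch 34 mm wide (x) and 12 mm deep carries the grip bar, and the shank hangs between them: the lifter lifts straight up and out. This point is where the centre of the grip bar lies when hung, bar along y; either way round is right.
- flux_jar: Bystander: amber glass jar with black cap, 54 mm across, 75 mm tall; origin at the centre of its underside.
- tin_cup: Bystander: metal cup, 68 mm across, 65 mm tall; origin under its centre.
- mallet: Bystander: wooden mallet lying on the bench.
- flux_brush: Bystander: brush lying on the bench.
- ingot: Bystander: bar of tin, 110 x 34 x 20 mm.
- vblock: Bystander: small wooden V cradle for pipes, 100 x 50 mm, about 50 mm tall.
- lifter: The whole lid lifter, as described at lifter_grip; origin at the centre of the grip bar, 150 mm overall height.
- lid_top (a point): Centre of the lid's flat top face, 5 mm above the lid's origin. Over it stands the loop handle: a level round bar, 7 mm thick, along the lid's y, on two posts at y = +-42 mm. The loop is set by hand, and the free height under the bar is anywhere from 13 to 19 mm, firm but not measured. The lid's weight is centred under the bar; prongs may go under along the lid's +x or -x.
Things that resemble listed ones, but are neither listed nor needed, are in the scene too. Leave any blue or green look-alike of the lid alone.

How it is judged:
By the outcome, as a careful person would: the job done as asked, in the order asked, and still so for the second after the job is handed in, with the robot touching nothing.
It also fails if it takes over 72 s, if anything falls off the work surface, if the arm or the gripper's body presses on something with over 40 N, if the wrist force passes 120 N, or if a joint passes its speed limit or range.

## Working session

There is one attempt and no reset: what is moved stays moved. The work goes in short steps, Python scripts to look and compute and a tool call to move; the robot and the scene stay as the last step left them, time stands still between calls to the robot, and variables do not carry over. Pictures are saved under pics/ and viewed, about 8 in all and at most 12, crops included, and the job is handed in when it is done.

Besides the shell and the picture viewer there is one more tool, called after "Request:" by a JSON object that holds its "api" and its "payload". play_rows: Moves the arm, as the interface text tells. Its arguments: {"type":"object","properties":{"deltas":{"type":"array","items":{"type":"array","items":{"type":"number"}}},"squeeze":{"type":"number"}},"required":["deltas"]}

```bash
mkdir -p pics
python3 - <<'E'
from rig import sensors,capture,ctrl
import cv2,numpy as np
for n in("scene","top"):
    c=capture(n); np.savez(n+"0.npz",**c)
    cv2.imwrite(f"pics/{n}0.png",cv2.resize(c["pixels"][:,:,::-1],(800,600),interpolation=cv2.INTER_CUBIC))
    print(n,c["fx"],c["fy"],c["cx"],c["cy"],c["eye"],c["rotation"])
print(sensors.sense(),ctrl.tcp_to_grasp)
E
```

```text
scene 430.51979361816433 430.51979361816433 255.77571613443726 189.9906541926338 [ 868.83280772 -591.73880099 1296.64107543] [-0.25766326  0.92954395  0.25208714 -0.07752263]
top 370.7240391058481 370.7240391058481 252.86300815421058 190.35528622749706 [ 336.49658235    4.06611253 1321.00001268] [ 0.03806082 -0.70439468  0.70724749 -0.04669572]
{'time_s': 0.1, 'joints': array([-1.45142225e+00,  3.13382190e-01,  1.49833800e+00, -6.58173011e-06,
        1.33100090e+00, -2.23400078e-01]), 'dq': array([-0.00011725, -0.00154108, -0.00309949, -0.00284027,  0.00052018,
       -0.00048834]), 'tau': array([ 1.83575401e-03, -4.12901330e+01, -2.60144913e+01, -2.55222403e-04,
        2.95384445e-03, -7.51732586e-06]), 'eef_pos': array([ 176.41291598, -494.2372052 ,  230.8070689 ]), 'ee_rot': array([-5.63624458e-04,  9.85348860e-01,  1.70550011e-01,  2.61416766e-05]), 'force': array([ 0.49328198, -0.3627732 ,  0.2132994 ]), 'wrist_torque': array([ 0.01947031,  0.01284956, -0.00923382]), 'grip_width': 0.9990175237186708} -18.700000000000003
```

View pics/scene0.png

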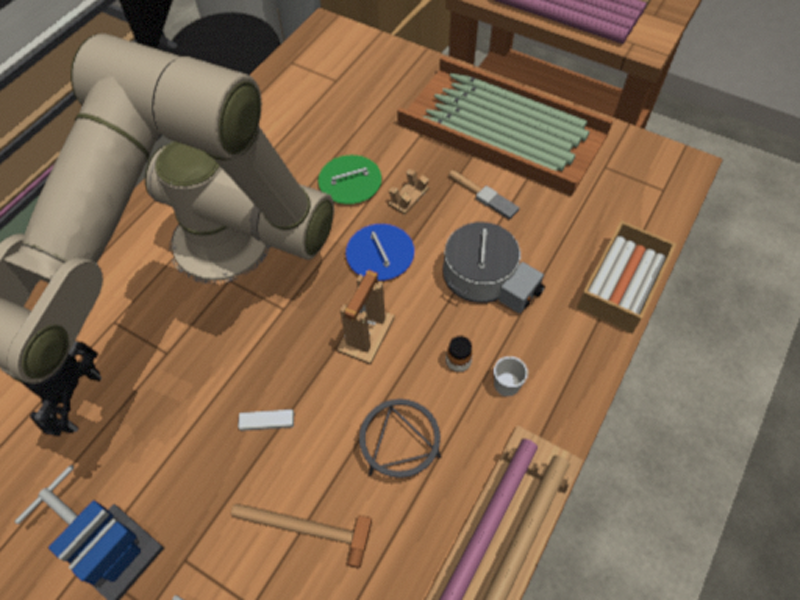

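View pics/top0.png

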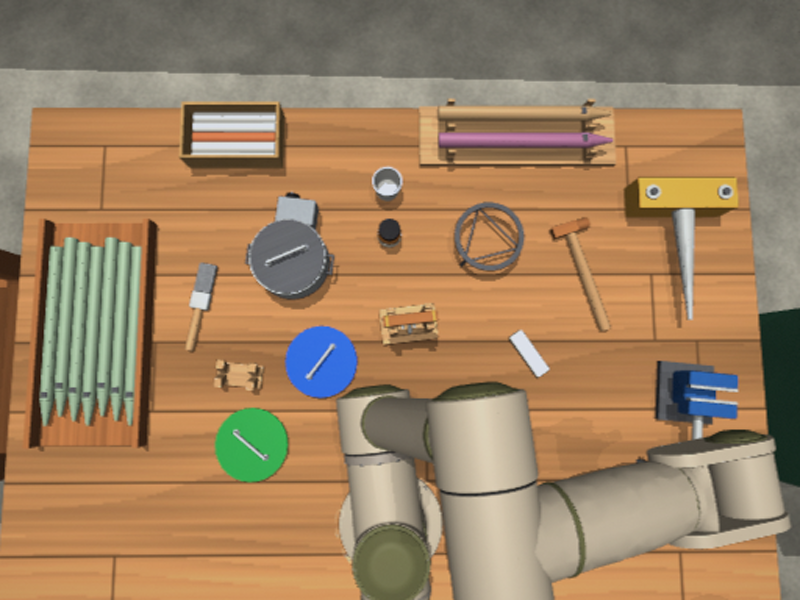

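The scene view shows the rack at about (362,310), the pot with the dark lid at (482,258) and the stand at (400,438). The top view has the lid at (289,258), the rack at (409,323), the stand ring at (489,237), the jar at (389,231) and the cup at (387,182).

```bash
cat > h.py <<'E'
import numpy as np,cv2
from scipy.spatial.transform import Rotation as R
def cam(c):
    q=np.asarray(c["rotation"]); return R.from_quat([q[1],q[2],q[3],q[0]]).as_matrix() if q.size==4 else q
def cloud(c):
    v,u=np.mgrid[0:384,0:512]; z=c["z_map"].astype(float)
    p=np.stack([(u-c["cx"])/c["fx"]*z,(v-c["cy"])/c["fy"]*z,z],-1)
    return p@cam(c).T+np.asarray(c["eye"])
def ray(c,u,v,z):
    d=cam(c)@np.array([(u-c["cx"])/c["fx"],(v-c["cy"])/c["fy"],1]); e=np.asarray(c["eye"])
    return e+d*(z-e[2])/d[2]
E
python3 - <<'E'
from h import *
T=dict(np.load("top0.npz"));S=dict(np.load("scene0.npz"))
def ctr(P,lo,hi,box,nm):
    m=(P[...,2]>lo)&(P[...,2]<hi)&(P[...,0]>box[0])&(P[...,0]<box[1])&(P[...,1]>box[2])&(P[...,1]<box[3])
    q=P[m]
    if len(q)<5: print(nm,len(q));return
    (c,r,a)=cv2.minAreaRect(q[:,:2].astype(np.float32)); ce=cv2.minEnclosingCircle(q[:,:2].astype(np.float32))
    print(nm,len(q),"rect",np.round(c,1),np.round(r,1),round(a,1),"circ",np.round(ce[0],1),round(ce[1],1),"zmed",np.median(q[:,2]).round(1))
for n,c in(("top",T),("scn",S)):
    P=cloud(c)
    print(n,"table",np.median(P[150:250,200:300,2]))
    lid=(c:=c)and None
    def w(u,v): return P[int(v*.64),int(u*.64)].round(0)
    if n=="top":
        for k,(u,v) in dict(lid=(289,245),rack=(409,323),stand=(489,205),jar=(389,231),cup=(387,170),blue=(310,390),mal=(571,230),ing=(529,353),vb=(238,376),br=(200,300)).items(): print(k,w(u,v))
    L=ray(T,289*.64,258*.64,95);K=ray(T,409*.64,323*.64,160);St=ray(T,489*.64,237*.64,60)
    b=lambda q,d:(q[0]-d,q[0]+d,q[1]-d,q[1]+d)
    ctr(P,88,102,b(L,90),"lid");ctr(P,107,130,b(L,60),"loop")
    ctr(P,152,170,b(K,75),"gripbar");ctr(P,100,170,b(K,75),"rack100+")
    ctr(P,50,68,b(St,95),"stand")
for n,c,(x0,y0,x1,y1) in(("t",T,(235,185,290,225)),("s",S,(205,165,265,235)),):
    pass
a=T["pixels"][112:232,150:300];b=S["pixels"][130:250,200:350]
im=np.vstack([cv2.resize(x,(750,600),interpolation=cv2.INTER_CUBIC)[:, :] for x in(a,b)])
im=np.hstack([cv2.resize(T["pixels"][185:225,235:290],(400,300)),cv2.resize(S["pixels"][165:235,210:260],(400,560))[:300]]) if 0 else np.hstack([cv2.resize(T["pixels"][180:230,236:290],(400,400),interpolation=cv2.INTER_CUBIC),cv2.resize(S["pixels"][170:232,208:262],(400,400),interpolation=cv2.INTER_CUBIC)])
cv2.imwrite("pics/rack.png",im[:,:,::-1])
E
```

```text
top table 2.256069012856301
lid [601. 220.  96.]
rack [426. -35. 174.]
stand [ 697. -219.   62.]
jar [636.   4.  76.]
cup [780.   8.  61.]
blue [289. 179.  16.]
mal [ 647. -414.   27.]
ing [ 370. -310.   22.]
vb [321. 341.  10.]
br [488. 426.  24.]
lid 1774 rect [575.9 222.5] [163.  162.6] 26.2 circ [575.5 223.1] 83.0 zmed 95.9
loop 59 rect [575.6 223.6] [ 7.5 88.6] 23.2 circ [577.3 224.4] 44.3 zmed 117.1
gripbar 94 rect [434.8 -38.4] [ 51.6 109.1] 6.8 circ [432.6 -38.7] 55.3 zmed 162.4
rack100+ 140 rect [434.7 -38.4] [ 51.8 109.1] 6.8 circ [432.6 -38.7] 55.3 zmed 160.1
stand 445 rect [ 626.1 -220.2] [151.4 150.4] 89.9 circ [ 626.1 -219.8] 77.8 zmed 61.2
scn table 2.438211613203407
lid 1450 rect [577.5 218.3] [162.7 161.7] 76.5 circ [577.3 218.8] 83.4 zmed 95.2
loop 48 rect [577.3 218.6] [ 6.8 90.9] 23.4 circ [576.8 218.4] 45.5 zmed 116.4
gripbar 153 rect [436.5 -42.1] [ 52.2 109.3] 7.5 circ [436.8 -42. ] 55.2 zmed 161.3
rack100+ 381 rect [437. -42.] [ 52.7 109.4] 6.9 circ [436.8 -42. ] 55.2 zmed 144.4
stand 617 rect [ 628.1 -223.1] [153.9 154.4] 78.7 circ [ 627.7 -222.6] 78.3 zmed 60.4
```

View pics/rack.png

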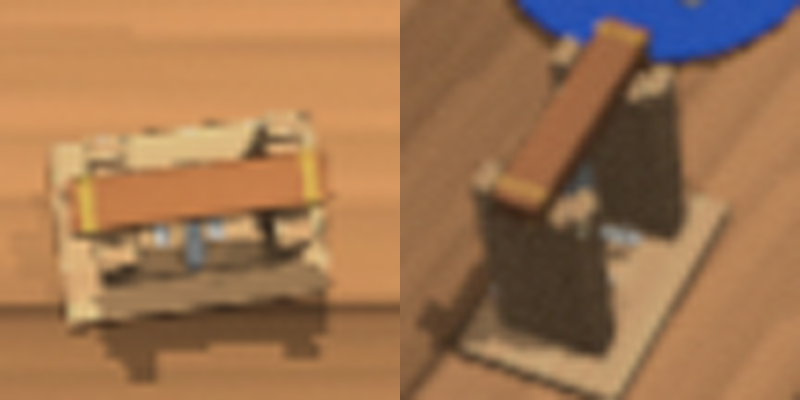

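The crop shows the grip bar from (78,205) to (318,175), with the shank at (195,245) and prongs at (160,235) and (215,228) showing on the -x side. I'll use depth to tell which way the prongs point.

Run:
```python
from h import *
for n in("top","scene"):
    c=dict(np.load(n+"0.npz"));P=cloud(c);px=c["pixels"].astype(int)
    near=(abs(P[...,0]-436)<60)&(abs(P[...,1]+40)<60)
    steel=near&(px[...,2]>=px[...,0]-8)&(P[...,2]>5)&(P[...,2]<170)
    th=np.deg2rad(7);A=np.array([[np.cos(th),np.sin(th)],[-np.sin(th),np.cos(th)]])
    hsv=cv2.cvtColor(c["pixels"],cv2.COLOR_RGB2HSV)
    bar=near&(P[...,2]>155)&(hsv[...,1]>120)
    q=P[bar];r=cv2.minAreaRect(q[:,:2].astype(np.float32));print(n,"bar",r,len(q),np.median(q[:,2]))
    for v,u in np.argwhere(steel): 
        l=A@(P[v,u,:2]-np.array(r[0])); print(u,v,px[v,u],l.round(0),P[v,u,2].round(0),end="; ")
    print()
```

```text
top bar ((441.6448059082031, -37.85057830810547), (38.228641510009766, 108.65595245361328), 6.51721715927124) 255 175.03123394247427
262 208 [109 112 111] [-17.  -1.] 101.0; 262 209 [111 113 112] [-20.  -1.] 98.0; 262 210 [119 122 121] [-23.  -1.] 92.0; 262 211 [120 122 122] [-26.  -0.] 90.0; 262 212 [115 117 116] [-29.   0.] 88.0; 
scene bar ((429.076904296875, -44.29038619995117), (36.38346862792969, 106.6353988647461), 6.32960844039917) 275 173.1518833499365
230 175 [102 105 146] [-16.  44.] 164.0; 232 176 [ 91  90 136] [-10.  46.] 160.0; 241 176 [87 75 94] [18. 54.] 165.0; 241 177 [60 60 90] [16. 56.] 155.0; 241 178 [57 56 80] [17. 54.] 154.0; 232 197 [76 75 70] [8. 1.] 112.0; 233 197 [75 72 68] [11.  1.] 113.0; 232 198 [81 79 76] [7. 1.] 105.0;
```

Run:
```python
from h import *
for n in("top","scene"):
    c=dict(np.load(n+"0.npz"));P=cloud(c)
    near=(abs(P[...,0]-436)<60)&(abs(P[...,1]+40)<65)
    hsv=cv2.cvtColor(c["pixels"],cv2.COLOR_RGB2HSV)
    m=near&(P[...,2]>169)&(P[...,2]<180);q=P[m]
    print(n,cv2.minAreaRect(q[:,:2].astype(np.float32)),q.mean(0),np.percentile(q[:,2],[5,50,95]))
    m=near&(P[...,2]>150)&(P[...,2]<167);q=P[m];print("uprights",np.percentile(q[:,2],[5,50,95]),len(q))
    m=near&(P[...,2]>5)&(P[...,2]<25);print("base",np.percentile(P[m][:,2],[5,50,95]),m.sum())
```

```text
top ((433.54058837890625, -38.775421142578125), (22.110403060913086, 108.59016418457031), 6.281455039978027) [433.27201464 -38.71466449 175.03288227] [171.51490941 175.10990072 178.59210621]
uprights [151.00819407 161.30190077 166.09158243] 101
base [ 6.26420088 14.49646413 18.63437956] 364
scene ((435.2823181152344, -41.71031951904297), (23.479398727416992, 110.38397216796875), 6.32960844039917) [436.28396958 -44.1069881  174.06246483] [170.30669812 174.07972525 177.69126722]
uprights [151.97914585 160.33655522 166.32930135] 142
base [ 5.94101814 14.37901249 20.42098353] 409
```

Request:
{"api": "play_rows", "payload": {"deltas": [[0.5,0.87,0,0,0,0.99,1],[0.5,0.87,0,0,0,0.99,1],[0.5,0.87,0,0,0,0.99,1],[0.5,0.87,0,0,0,0.99,1],[0.5,0.87,0,0,0,0.99,1],[0.5,0.87,0,0,0,0.99,1],[0.5,0.87,0,0,0,0.99,1],[0.5,0.87,0,0,0,0.99,1]]}}

```text
time_s: 0.77
eef_pos: [336.8, -214.2, 231.2]
ee_rot: [-0.0, 0.832, 0.555, 0.0]
force: [0.8, -0.4, 0.0]
grip_width: 0.999
```

Request:
{"api": "play_rows", "payload": {"deltas": [[0.488,0.87,0,0,0,0.963,1],[0.488,0.87,0,0,0,0.963,1],[0.488,0.87,0,0,0,0.963,1],[0.488,0.87,0,0,0,0.963,1],[0.488,0.87,0,0,0,0.963,1],[0,0,-0.4,0,0,0,1],[0,0,0,0,0,0,1]]}}

```text
time_s: 1.35
eef_pos: [433.4, -40.0, 213.1]
ee_rot: [-0.002, 0.667, 0.745, -0.001]
force: [-1.5, 0.1, -0.9]
grip_width: 0.999
```

Run:
```python
from rig import sensors,capture
from h import *
im=[]
for n,(u,v,w) in(("top",(262,205,50)),("scene",(228,185,60))):
    c=capture(n);im.append(cv2.resize(c["pixels"][v-w:v+w,u-w:u+w],(400,400),interpolation=cv2.INTER_CUBIC))
cv2.imwrite("pics/over.png",np.hstack(im)[:,:,::-1]);s=sensors.sense();print(s["eef_pos"],s["ee_rot"],s["force"],s["joints"])
```

```text
[433.62960261 -42.26683275 215.08071967] [-6.86041329e-04  6.69022304e-01  7.43241905e-01 -3.96881080e-04] [-0.06338746 -0.52243292 -0.31942714] [-3.67225306e-01  1.30370710e-01  1.77150520e+00 -2.64915894e-04
  1.24128195e+00 -4.72150029e-01]
```

View pics/over.png

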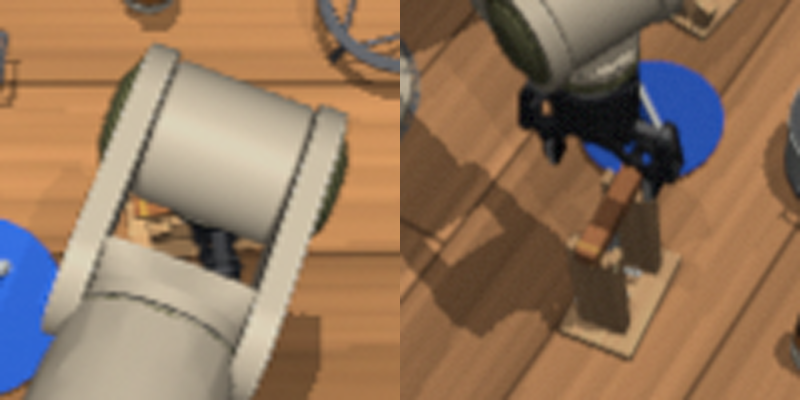

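The gripper is over the bar with its fingers straddling it, as seen in the right half near (600,150). Next I descend and grip.

Request:
{"api": "play_rows", "payload": {"deltas": [[0.025,0.05,-0.35,0,0,0,1],[0,0,-0.35,0,0,0,1],[0,0,-0.35,0,0,0,1],[0,0,-0.35,0,0,0,1],[0,0,-0.3,0,0,0,1],[0,0,-0.15,0,0,0,1],[0,0,0,0,0,0,1],[0,0,0,0,0,0,1]]}}

```text
time_s: 2.12
eef_pos: [435.2, -40.8, 141.9]
ee_rot: [0.0, 0.669, 0.743, 0.0]
force: [0.7, -0.8, 0.9]
grip_width: 1.0
```

Request:
{"api": "play_rows", "payload": {"deltas": [[0,0,0,0,0,0,-1],[0,0,0,0,0,0,-1],[0,0,0,0,0,0,-1],[0,0,0,0,0,0,-1],[0,0,0,0,0,0,-1],[0,0,0,0,0,0,-1],[0,0,0,0,0,0,-1],[0,0,0,0,0,0,-1]], "squeeze": 80}}

```text
time_s: 2.78
eef_pos: [435.2, -40.1, 141.6]
ee_rot: [0.0, 0.669, 0.743, 0.0]
force: [-1.6, 0.2, 5.7]
grip_width: 0.247
```

Request:
{"api": "play_rows", "payload": {"deltas": [[0,0,0,0,0,0,-1],[0,0,0,0,0,0,-1],[0,0,0,0,0,0,-1],[0,0,0,0,0,0,-1]]}}

```text
time_s: 3.12
eef_pos: [435.2, -40.1, 141.6]
ee_rot: [0.0, 0.669, 0.743, 0.0]
force: [-1.5, 0.5, 5.7]
grip_width: 0.245
```

Request:
{"api": "play_rows", "payload": {"deltas": [[0,0,0.15,0,0,0,-1],[0,0,0.25,0,0,0,-1],[0,0,0.5,0,0,0,-1],[0,0,0.6,0,0,0,-1],[0,0,0.7,0,0,0,-1],[0,0,0.7,0,0,0,-1],[0,0,0.6,0,0,0,-1],[0,0,0.4,0,0,0,-1]]}}

```text
time_s: 3.78
eef_pos: [435.2, -40.1, 299.7]
ee_rot: [0.001, 0.669, 0.743, 0.0]
force: [0.6, 0.0, -1.7]
grip_width: 0.245
```

Request:
{"api": "play_rows", "payload": {"deltas": [[0,0,0.2,0,0,0,-1],[0,0,0,0,0,0,-1],[0,0,0,0,0,0,-1],[0,0,0,0,0,0,-1],[0,0,0,0,0,0,-1],[0,0,0,0,0,0,-1]]}}

```text
time_s: 4.28
eef_pos: [434.8, -40.0, 304.5]
ee_rot: [-0.001, 0.669, 0.743, -0.0]
force: [-0.2, -0.7, -1.5]
grip_width: 0.246
```

Run:
```python
from rig import sensors,capture
from h import *
im=[]
for n,(u,v,w) in(("top",(262,205,50)),("scene",(225,165,60))):
    c=capture(n);np.savez(n+"1.npz",**c);im.append(cv2.resize(c["pixels"][v-w:v+w,u-w:u+w],(400,400),interpolation=cv2.INTER_CUBIC))
cv2.imwrite("pics/lifted.png",np.hstack(im)[:,:,::-1]);s=sensors.sense();print(s["eef_pos"],s["ee_rot"],s["force"],s["wrist_torque"],s["grip_width"])
```

```text
[434.93822792 -40.02370424 304.81565503] [-4.77322758e-04  6.68809736e-01  7.43433439e-01 -1.75780491e-04] [-0.80737204 -0.29151775 -2.02308029] [ 0.02276123 -0.0427858   0.03310774] 0.24772575102673025
```

View pics/lifted.png

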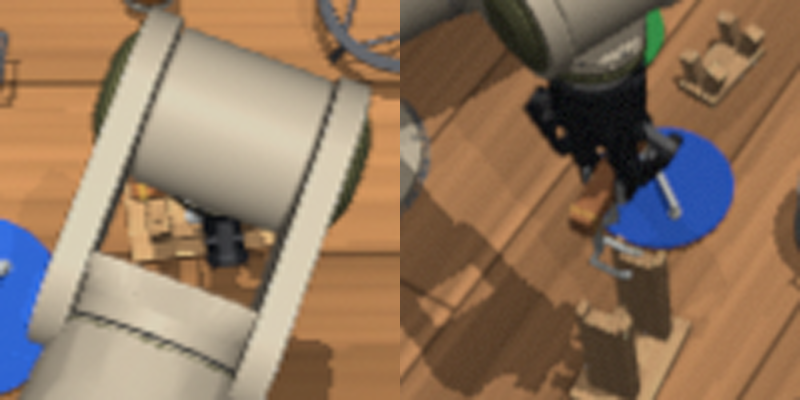

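The lifter hangs free above the rack with its prongs at (615,265) in the right half, pointing +x. On the way to the lid I'll touch the bare bench lightly to calibrate the height of the prongs.

Request:
{"api": "play_rows", "payload": {"deltas": [[0.3,0.37,0,0,0,0.3,-1],[0.6,0.76,0,0,0,0.7,-1],[0.6,0.76,0,0,0,0.7,-1],[0.6,0.76,0,0,0,0.7,-1],[0.27,0.35,-0.2,0,0,0.42,-1],[0,0,-0.7,0,0,0,-1],[0,0,-0.8,0,0,0,-1],[0,0,-0.8,0,0,0,-1]]}}

```text
time_s: 5.05
eef_pos: [529.9, 80.4, 203.8]
ee_rot: [0.0, 0.552, 0.834, 0.0]
force: [0.9, -0.4, -2.5]
grip_width: 0.247
```

Request:
{"api": "play_rows", "payload": {"deltas": [[0,0,-0.8,0,0,0,-1],[0,0,-0.7,0,0,0,-1],[0,0,-0.4,0,0,0,-1],[0,0,-0.15,0,0,0,-1],[0,0,0,0,0,0,-1],[0,0,0,0,0,0,-1]]}}

```text
time_s: 5.55
eef_pos: [530.4, 79.9, 124.1]
ee_rot: [0.001, 0.552, 0.834, 0.0]
force: [0.4, -1.0, -2.3]
grip_width: 0.246
```

```bash
cat > f.py <<'E'
from rig import sensors,capture
import numpy as np
F=[];P=[]
for i in range(4):
    capture("top");s=sensors.sense();F.append(np.r_[s["force"],s["wrist_torque"]]);P.append(s["eef_pos"])
q=s["ee_rot"];yaw=np.degrees(2*np.arctan2(q[2],q[1]))-90
print("F",np.mean(F,0).round(2),"sd",np.std(F,0)[:3].round(2),"P",np.mean(P,0).round(2),"yaw",yaw.round(2),"q",q.round(4),"t",s["time_s"],s["grip_width"])
E
python3 f.py
```

```text
F [-0.21  0.13 -1.53  0.01 -0.02 -0.01] sd [0.28 0.56 0.35] P [530.53  79.9  124.58] yaw 22.97 q [9.000e-04 5.521e-01 8.337e-01 5.000e-04] t 5.75 0.24776808065028288
```

Request:
{"api": "play_rows", "payload": {"deltas": [[0,0,-0.1,0,0,0,-1],[0,0,-0.1,0,0,0,-1],[0,0,-0.025,0,0,0,-1],[0,0,-0.025,0,0,0,-1],[0,0,0,0,0,0,-1]]}}

```text
time_s: 6.17
eef_pos: [529.8, 79.9, 113.0]
ee_rot: [-0.0, 0.552, 0.834, -0.0]
force: [-0.2, -1.0, -1.9]
grip_width: 0.244
```

Request:
{"api": "play_rows", "payload": {"deltas": [[0,0,-0.0125,0,0,0,-1],[0,0,0,0,0,0,-1]]}}

```text
time_s: 6.33
eef_pos: [529.9, 79.9, 112.8]
ee_rot: [0.0, 0.552, 0.834, 0.0]
force: [-0.2, -0.2, -2.6]
grip_width: 0.245
```

Request:
{"api": "play_rows", "payload": {"deltas": [[0,0,-0.0125,0,0,0,-1],[0,0,0,0,0,0,-1]]}}

```text
time_s: 6.5
eef_pos: [530.0, 79.9, 112.5]
ee_rot: [0.0, 0.552, 0.834, 0.0]
force: [0.3, 0.1, -0.2]
grip_width: 0.243
```

Request:
{"api": "play_rows", "payload": {"deltas": [[0,0,-0.0125,0,0,0,-1],[0,0,0,0,0,0,-1]]}}

```text
time_s: 6.67
eef_pos: [530.1, 79.9, 112.4]
ee_rot: [0.0, 0.552, 0.834, 0.0]
force: [-0.8, -0.8, 3.7]
grip_width: 0.249
```

Contact with the bench came at TCP z ≈ 112.5, so hook z = TCP z − 109.5. Now to the lid.

Request:
{"api": "play_rows", "payload": {"deltas": [[0,0,0.45,0,0,0,-1],[0,0,0.75,0,0,0,-1],[0,0,0.75,0,0,0,-1],[0,0,0.75,0,0,0,-1],[0,0,0.5,0,0,0,-1],[0,0,0.25,0,0,0,-1],[0.02,0.5,0,0,0,0.05,-1],[0.04,0.8,0,0,0,0,-1]]}}

```text
time_s: 7.33
eef_pos: [532.5, 130.7, 249.5]
ee_rot: [0.0, 0.551, 0.834, -0.0]
force: [0.5, 0.8, -2.5]
grip_width: 0.248
```

Request:
{"api": "play_rows", "payload": {"deltas": [[0.04,0.8,0,0,0,0,-1],[0.025,0.6,0,0,0,0,-1],[0,0.385,0,0,0,0,-1],[0,0,-0.3,0,0,0,-1],[0,0,-0.3,0,0,0,-1],[0,0,-0.15,0,0,0,-1],[0,0,0,0,0,0,-1],[0,0,0,0,0,0,-1]]}}

```text
time_s: 8.0
eef_pos: [534.8, 203.1, 219.5]
ee_rot: [-0.0, 0.55, 0.835, -0.0]
force: [0.2, -0.2, -1.5]
grip_width: 0.245
```

```bash
python3 f.py
python3 - <<'E'
from rig import capture
from h import *
im=[]
for n,(u,v,w) in(("top",(185,165,45)),("scene",(300,150,45))):
    c=capture(n);np.savez(n+"2.npz",**c);im.append(cv2.resize(c["pixels"][v-w:v+w,u-w:u+w],(400,400),interpolation=cv2.INTER_CUBIC))
cv2.imwrite("pics/near.png",np.hstack(im)[:,:,::-1])
E
```

```text
F [ 0.11  0.14 -2.08  0.02 -0.05 -0.01] sd [0.43 0.39 0.28] P [535.11 203.19 220.31] yaw 23.25 q [4.000e-04 5.501e-01 8.351e-01 3.000e-04] t 8.2 0.24796280558459302
```

View pics/near.png

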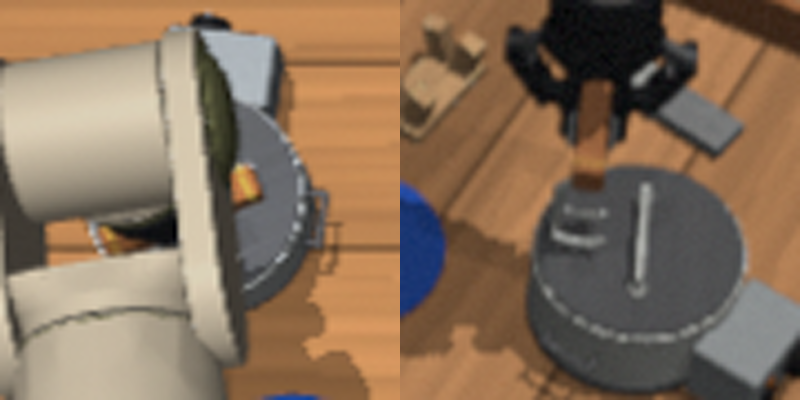

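The prongs sit above the lid at (553–607, 210–240) in the right half. They point at the middle of the loop bar, whose centre is about (641,238). A quick numeric check in that single view:

Run:
```python
from h import *
c=dict(np.load("scene2.npz"))
f=lambda x,y,z: ray(c,255+(x-400)/4.444,105+y/4.444,z)
t=f(606,227,115);b=(f(645,187,114)+f(637,290,114))/2
th=np.radians(23.3);A=np.array([[np.cos(th),np.sin(th)],[-np.sin(th),np.cos(th)]])
print(t,b,A@(b-t)[:2], "expected ~",A@(np.array([576.4,221.1])-[535.1,203.2])-[18,0])
P=cloud(c);m=(P[...,2]>107)&(P[...,2]<125)&(abs(P[...,0]-577)<45)&(abs(P[...,1]-219)<50)
q=P[m];L=(q[:,:2]-[576.4,221.1])@A.T;k=abs(L[:,0])<9
print("loop z",np.percentile(q[k,2],[20,50,80,95]),k.sum(),"lid z",np.median(P[(abs(P[...,0]-577)<60)&(abs(P[...,1]-219)<60)&(P[...,2]>90)&(P[...,2]<100)][:,2]), L[k].mean(0))
```

```text
[555.0573922  207.81929663 115.        ] [582.21726592 212.95590592 114.        ] [26.97665043 -6.02526569] expected ~ [27.01210005  0.10416097]
loop z [114.30205464 116.27854721 118.66560928 120.94900519] 48 lid z 95.48793956708141 [ 0.02790433 -4.59660396]
```

Request:
{"api": "play_rows", "payload": {"deltas": [[0,0,-0.1,0,0,0,-1],[0,0,-0.1,0,0,0,-1],[0,0,-0.085,0,0,0,-1],[0,0,0,0,0,0,-1],[0,0,0,0,0,0,-1]]}}

```text
time_s: 8.72
eef_pos: [534.7, 203.3, 208.1]
ee_rot: [-0.0, 0.55, 0.835, -0.0]
force: [-0.3, 0.0, -1.2]
grip_width: 0.246
```

```bash
python3 f.py
```

```text
F [ 0.39 -0.36 -1.73  0.02 -0.03 -0.01] sd [0.38 0.23 0.24] P [534.83 203.34 208.37] yaw 23.27 q [0.     0.5499 0.8352 0.    ] t 8.9167 0.2503925327615397
```

Request:
{"api": "play_rows", "payload": {"deltas": [[0.06,0.025,0.01,0,0,0,-1],[0.1,0.043,0,0,0,0,-1],[0.1,0.043,0,0,0,0,-1],[0.1,0.043,0,0,0,0,-1],[0.1,0.043,0,0,0,0,-1],[0,0,0,0,0,0,-1]]}}

```text
time_s: 9.42
eef_pos: [553.9, 211.5, 208.6]
ee_rot: [0.0, 0.55, 0.835, 0.0]
force: [-0.8, 1.4, -2.1]
grip_width: 0.242
```

Request:
{"api": "play_rows", "payload": {"deltas": [[0.1,0.043,0,0,0,0,-1],[0.1,0.043,0,0,0,0,-1],[0.1,0.043,0,0,0,0,-1],[0.1,0.043,0,0,0,0,-1],[0,0,0,0,0,0,-1]]}}

```text
time_s: 9.83
eef_pos: [569.9, 218.3, 208.6]
ee_rot: [0.0, 0.55, 0.835, 0.0]
force: [0.3, -0.0, -2.1]
grip_width: 0.248
```

Request:
{"api": "play_rows", "payload": {"deltas": [[0.08,0.034,0,0,0,0,-1],[0.08,0.034,0,0,0,0,-1],[0.08,0.034,0,0,0,0,-1],[0.03,0.013,0,0,0,0,-1],[0,0,0,0,0,0,-1],[0,0,0,0,0,0,-1]]}}

```text
time_s: 10.33
eef_pos: [580.0, 222.7, 208.7]
ee_rot: [-0.0, 0.55, 0.835, -0.0]
force: [-0.1, 0.2, -2.3]
grip_width: 0.244
```

```bash
python3 f.py
python3 - <<'E'
from rig import capture
from h import *
c=capture("scene");np.savez("scene3.npz",**c);cv2.imwrite("pics/under.png",cv2.resize(c["pixels"][115:185,265:350],(680,560),interpolation=cv2.INTER_CUBIC)[:,:,::-1])
E
```

```text
F [-0.09  0.08 -1.85 -0.01  0.    0.01] sd [0.59 0.32 0.3 ] P [579.97 222.67 208.83] yaw 23.27 q [0.     0.55   0.8352 0.    ] t 10.5333 0.24265358855518088
```

View pics/under.png

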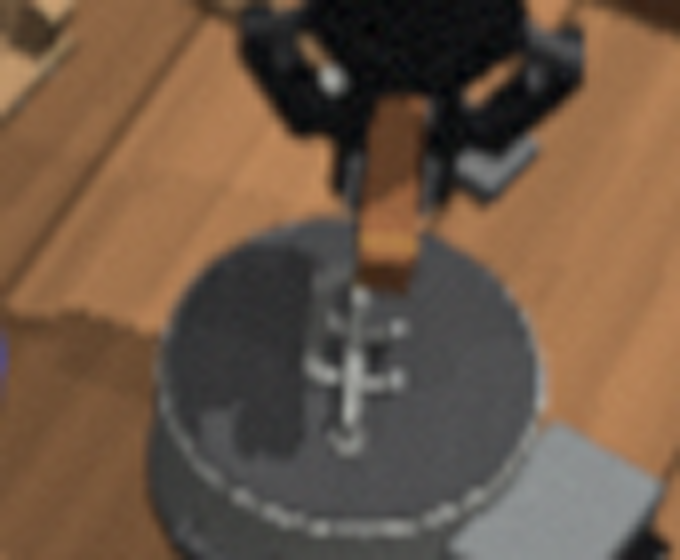

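The prongs are under the loop: bar at x≈355 between the tips at 400 and the cross piece at 315, about centred along the bar. Lifting slowly to find contact.

Request:
{"api": "play_rows", "payload": {"deltas": [[-0.02,-0.01,0.05,0,0,0,-1],[0,0,0.05,0,0,0,-1],[0,0,0.02,0,0,0,-1],[0,0,0,0,0,0,-1]]}}

```text
time_s: 10.92
eef_pos: [579.4, 222.3, 214.0]
ee_rot: [0.0, 0.55, 0.835, 0.0]
force: [0.9, -1.2, -2.3]
grip_width: 0.248
```

Request:
{"api": "play_rows", "payload": {"deltas": [[0,0,0.0125,0,0,0,-1],[0,0,0,0,0,0,-1]]}}

```text
time_s: 11.08
eef_pos: [579.2, 222.3, 214.1]
ee_rot: [-0.0, 0.55, 0.835, -0.0]
force: [-0.2, -0.5, -1.8]
grip_width: 0.245
```

Request:
{"api": "play_rows", "payload": {"deltas": [[0,0,0.0125,0,0,0,-1],[0,0,0,0,0,0,-1]]}}

```text
time_s: 11.25
eef_pos: [579.3, 222.3, 214.6]
ee_rot: [-0.0, 0.55, 0.835, 0.0]
force: [-0.7, -0.6, -2.6]
grip_width: 0.245
```

Request:
{"api": "play_rows", "payload": {"deltas": [[0,0,0.0125,0,0,0,-1],[0,0,0,0,0,0,-1]]}}

```text
time_s: 11.42
eef_pos: [579.3, 222.3, 215.2]
ee_rot: [0.0, 0.55, 0.835, 0.0]
force: [-0.5, 0.7, -1.7]
grip_width: 0.245
```

Request:
{"api": "play_rows", "payload": {"deltas": [[0,0,0.01,0,0,0,-1],[0,0,0,0,0,0,-1]]}}

```text
time_s: 11.58
eef_pos: [579.3, 222.3, 215.5]
ee_rot: [0.0, 0.55, 0.835, 0.0]
force: [-0.2, -0.3, -2.0]
grip_width: 0.245
```

Request:
{"api": "play_rows", "payload": {"deltas": [[0,0,0.01,0,0,0,-1],[0,0,0,0,0,0,-1]]}}

```text
time_s: 11.75
eef_pos: [579.3, 222.3, 216.0]
ee_rot: [0.0, 0.55, 0.835, 0.0]
force: [0.3, -0.4, -1.5]
grip_width: 0.243
```

```bash
python3 f.py
```

```text
F [-0.34  0.1  -2.    0.02  0.    0.  ] sd [0.34 0.38 0.49] P [579.26 222.3  215.91] yaw 23.27 q [-0.      0.55    0.8352  0.    ] t 11.95 0.24633076278235502
```

Baseline is fz ≈ −1.9. Half the lid's weight (≈3.6 N) means about −5.5.

Request:
{"api": "play_rows", "payload": {"deltas": [[0,0,0.01,0,0,0,-1],[0,0,0,0,0,0,-1]]}}

```text
time_s: 12.12
eef_pos: [579.2, 222.3, 216.2]
ee_rot: [-0.0, 0.55, 0.835, -0.0]
force: [0.7, 0.4, -2.7]
grip_width: 0.249
```

Request:
{"api": "play_rows", "payload": {"deltas": [[0,0,0.008,0,0,0,-1],[0,0,0,0,0,0,-1]]}}

```text
time_s: 12.28
eef_pos: [579.1, 222.2, 216.3]
ee_rot: [-0.0, 0.55, 0.835, -0.0]
force: [-0.7, -1.2, -3.9]
grip_width: 0.244
```

Request:
{"api": "play_rows", "payload": {"deltas": [[0,0,0.008,0,0,0,-1],[0,0,0,0,0,0,-1]]}}

```text
time_s: 12.45
eef_pos: [579.1, 222.2, 216.4]
ee_rot: [-0.0, 0.55, 0.835, -0.0]
force: [-0.3, -0.0, -6.1]
grip_width: 0.245
```

```bash
python3 f.py
```

```text
F [ 0.23 -0.21 -6.79 -0.06  0.11  0.01] sd [0.37 0.44 0.48] P [579.08 222.26 216.52] yaw 23.27 q [-3.000e-04  5.500e-01  8.352e-01 -3.000e-04] t 12.65 0.24930531574686096
```

Request:
{"api": "play_rows", "payload": {"deltas": [[0,0,-0.004,0,0,0,-1],[0,0,0,0,0,0,-1]]}}

```text
time_s: 12.82
eef_pos: [579.1, 222.3, 216.5]
ee_rot: [-0.0, 0.55, 0.835, -0.0]
force: [-0.9, -0.1, -7.3]
grip_width: 0.241
```

```bash
python3 f.py
```

```text
F [-0.71  0.31 -7.75 -0.14  0.22 -0.  ] sd [0.12 0.51 0.25] P [579.12 222.25 216.56] yaw 23.27 q [-2.000e-04  5.499e-01  8.352e-01 -2.000e-04] t 13.0167 0.2510349144656097
```

Request:
{"api": "play_rows", "payload": {"deltas": [[0,0,-0.012,0,0,0,-1],[0,0,0,0,0,0,-1],[0,0,0,0,0,0,-1]]}}

```text
time_s: 13.27
eef_pos: [579.2, 222.3, 216.4]
ee_rot: [-0.0, 0.55, 0.835, -0.0]
force: [-1.4, -0.6, -5.8]
grip_width: 0.244
```

```bash
python3 f.py
```

```text
F [-1.74 -0.72 -5.26 -0.17  0.46  0.04] sd [0.55 0.47 0.17] P [579.22 222.29 216.43] yaw 23.27 q [ 0.      0.55    0.8352 -0.    ] t 13.4667 0.24713005637221733
```

Request:
{"api": "play_rows", "payload": {"deltas": [[0,0,0,0,0,0,-1],[0,0,0,0,0,0,-1],[0,0,0,0,0,0,-1],[0,0,0,0,0,0,-1]]}}

```text
time_s: 13.8
eef_pos: [579.3, 222.3, 216.4]
ee_rot: [0.0, 0.55, 0.835, 0.0]
force: [-2.0, -0.6, -4.9]
grip_width: 0.247
```

```bash
python3 f.py
```

```text
F [-1.07 -0.68 -3.93 -0.22  0.51  0.03] sd [0.71 0.42 0.38] P [579.27 222.29 216.38] yaw 23.27 q [0.     0.55   0.8352 0.    ] t 14.0 0.24656889483271593
```

Request:
{"api": "play_rows", "payload": {"deltas": [[0,0,0.005,0,0,0,-1],[0,0,0,0,0,0,-1],[0,0,0,0,0,0,-1],[0,0,0,0,0,0,-1]]}}

```text
time_s: 14.33
eef_pos: [579.3, 222.3, 216.4]
ee_rot: [-0.0, 0.55, 0.835, 0.0]
force: [-1.9, -0.7, -5.6]
grip_width: 0.247
```

```bash
python3 f.py
```

```text
F [-1.16 -0.66 -5.23 -0.14  0.39  0.01] sd [0.52 0.61 0.52] P [579.24 222.3  216.43] yaw 23.27 q [-0.      0.5499  0.8352 -0.    ] t 14.5333 0.24564732680542428
```

Load ≈ 3.4 N, close to half. Pausing here for over a second.

Request:
{"api": "play_rows", "payload": {"deltas": [[0,0,0.0005,0,0,0,-1],[0,0,0,0,0,0,-1],[0,0,0,0,0,0,-1],[0,0,0,0,0,0,-1]]}}

```text
time_s: 14.87
eef_pos: [579.2, 222.3, 216.5]
ee_rot: [-0.0, 0.55, 0.835, -0.0]
force: [-0.6, -0.6, -6.4]
grip_width: 0.241
```

```bash
python3 f.py
```

```text
F [-1.18 -0.42 -6.   -0.12  0.34  0.03] sd [0.56 0.53 0.73] P [579.25 222.3  216.46] yaw 23.27 q [-0.      0.55    0.8352 -0.    ] t 15.0667 0.2480412215340093
```

Request:
{"api": "play_rows", "payload": {"deltas": [[0,0,0,0,0,0,-1],[0,0,0,0,0,0,-1],[0,0,0,0,0,0,-1],[0,0,0,0,0,0,-1]]}}

```text
time_s: 15.4
eef_pos: [579.2, 222.3, 216.5]
ee_rot: [-0.0, 0.55, 0.835, -0.0]
force: [-1.9, -0.4, -6.1]
grip_width: 0.247
```

```bash
python3 f.py
```

```text
F [-1.38 -0.22 -6.24 -0.12  0.36 -0.01] sd [0.5  0.43 0.21] P [579.24 222.29 216.48] yaw 23.27 q [-0.      0.55    0.8352 -0.    ] t 15.6 0.24878065037065278
```

Request:
{"api": "play_rows", "payload": {"deltas": [[0,0,-0.002,0,0,0,-1],[0,0,0,0,0,0,-1],[0,0,0,0,0,0,-1],[0,0,0,0,0,0,-1],[0,0,0,0,0,0,-1],[0,0,0,0,0,0,-1]]}}

```text
time_s: 16.1
eef_pos: [579.2, 222.3, 216.4]
ee_rot: [-0.0, 0.55, 0.835, 0.0]
force: [-1.5, -0.9, -6.1]
grip_width: 0.245
```

```bash
python3 f.py
```

```text
F [-1.64 -1.11 -5.47 -0.13  0.38  0.03] sd [0.5  0.28 0.5 ] P [579.26 222.29 216.46] yaw 23.27 q [-0.      0.55    0.8352  0.    ] t 16.3 0.2460637383311657
```

Request:
{"api": "play_rows", "payload": {"deltas": [[0,0,0,0,0,0,-1],[0,0,0,0,0,0,-1],[0,0,0,0,0,0,-1],[0,0,0,0,0,0,-1],[0,0,0,0,0,0,-1],[0,0,0,0,0,0,-1],[0,0,0,0,0,0,-1]]}}

```text
time_s: 16.88
eef_pos: [579.3, 222.3, 216.5]
ee_rot: [0.0, 0.55, 0.835, 0.0]
force: [-1.5, -0.9, -6.0]
grip_width: 0.246
```

```bash
python3 f.py
```

```text
F [-1.78 -0.91 -5.33 -0.15  0.41 -0.02] sd [0.62 0.13 0.45] P [579.26 222.29 216.44] yaw 23.27 q [0.     0.55   0.8352 0.    ] t 17.0833 0.24310465743804244
```

Steady at about 3.5 N. Lifting off.

Request:
{"api": "play_rows", "payload": {"deltas": [[0,0,0.01,0,0,0,-1],[0,0,0.015,0,0,0,-1],[0,0,0.02,0,0,0,-1],[0,0,0.03,0,0,0,-1],[0,0,0.04,0,0,0,-1],[0,0,0.05,0,0,0,-1],[0,0,0.05,0,0,0,-1],[0,0,0.05,0,0,0,-1]]}}

```text
time_s: 17.75
eef_pos: [579.3, 222.3, 227.3]
ee_rot: [0.0, 0.55, 0.835, 0.0]
force: [-0.3, -0.4, -9.6]
grip_width: 0.246
```

Request:
{"api": "play_rows", "payload": {"deltas": [[0,0,0.06,0,0,0,-1],[0,0,0.08,0,0,0,-1],[0,0,0.1,0,0,0,-1],[0,0,0.12,0,0,0,-1],[0,0,0.12,0,0,0,-1],[0,0,0.12,0,0,0,-1],[0,0,0.12,0,0,0,-1],[0,0,0.12,0,0,0,-1]]}}

```text
time_s: 18.42
eef_pos: [579.3, 222.3, 261.2]
ee_rot: [0.0, 0.55, 0.835, 0.0]
force: [-0.1, -0.5, -9.8]
grip_width: 0.243
```

Request:
{"api": "play_rows", "payload": {"deltas": [[0,0,0.1,0,0,0,-1],[0,0,0.08,0,0,0,-1],[0,0,0.05,0,0,0,-1],[0,0,0.02,0,0,0,-1],[0,0,0,0,0,0,-1],[0,0,0,0,0,0,-1]]}}

```text
time_s: 18.92
eef_pos: [579.2, 222.3, 270.4]
ee_rot: [-0.0, 0.55, 0.835, -0.0]
force: [0.4, 0.3, -10.2]
grip_width: 0.242
```

```bash
python3 f.py
python3 - <<'E'
from rig import capture
from h import *
im=[];cs=[]
for n in("top","scene"):
    c=capture(n);np.savez(n+"4.npz",**c);P=cloud(c)
    m=(P[...,2]>115)&(P[...,2]<165)&(np.hypot(P[...,0]-577,P[...,1]-221)<88)
    hsv=cv2.cvtColor(c["pixels"],cv2.COLOR_RGB2HSV);m&=(hsv[...,1]<60)&(hsv[...,2]>50)&(hsv[...,2]<120)
    q=P[m]
    if len(q)>50:
        k=np.ones(len(q),bool)
        for _ in range(6):
            a=np.linalg.lstsq(np.c_[q[k,:2]-[577,221],np.ones(k.sum())],q[k,2],rcond=None)[0]
            k=abs(np.c_[q[:,:2]-[577,221],np.ones(len(q))]@a-q[:,2])<4
        print(n,k.sum(),"tilt deg",np.degrees(a[:2]).round(2),"z",a[2].round(1),cv2.minEnclosingCircle(q[k][:,:2].astype(np.float32)))
c=dict(np.load("scene4.npz"));cv2.imwrite("pics/hung.png",cv2.resize(c["pixels"][85:185,255:355],(600,600),interpolation=cv2.INTER_CUBIC)[:,:,::-1])
E
```

```text
F [-0.29 -0.27 -9.36  0.01 -0.04 -0.  ] sd [0.35 0.45 0.55] P [579.18 222.28 270.38] yaw 23.27 q [-1.000e-04  5.500e-01  8.352e-01 -1.000e-04] t 19.1167 0.24701399807806892
top 613 tilt deg [-1.69 -0.86] z 149.8 ((575.3233642578125, 212.86883544921875), 77.45108032226562)
scene 1067 tilt deg [-1.49 -0.93] z 149.3 ((576.9911499023438, 219.0624237060547), 81.28045654296875)
```

View pics/hung.png

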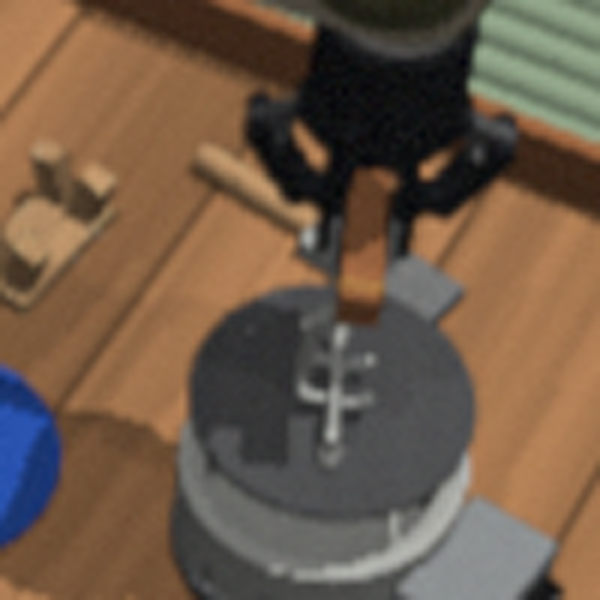

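The lid hangs level (plane tilt ≈ 2°, within noise) on the prongs, clear of the pot. Load ≈ 7.5 N, so the pause was at about half. Carrying it to the stand.

Request:
{"api": "play_rows", "payload": {"deltas": [[0.009,-0.08,0,0,0,0,-1],[0.018,-0.16,0,0,0,0,-1],[0.027,-0.24,0,0,0,0,-1],[0.034,-0.3,0,0,0,0,-1],[0.034,-0.3,0,0,0,0,-1],[0.034,-0.3,0,0,0,0,-1],[0.034,-0.3,0,0,0,0,-1],[0.034,-0.3,0,0,0,0,-1]]}}

```text
time_s: 19.88
eef_pos: [588.4, 141.5, 270.7]
ee_rot: [0.0, 0.55, 0.835, -0.0]
force: [-0.3, 0.1, -9.7]
grip_width: 0.245
```

Request:
{"api": "play_rows", "payload": {"deltas": [[0.034,-0.3,0,0,0,0,-1],[0.034,-0.3,0,0,0,0,-1],[0.034,-0.3,0,0,0,0,-1],[0.034,-0.3,0,0,0,0,-1],[0.034,-0.3,0,0,0,0,-1],[0.034,-0.3,0,0,0,0,-1],[0.034,-0.3,0,0,0,0,-1],[0.034,-0.3,0,0,0,0,-1]]}}

```text
time_s: 20.55
eef_pos: [599.2, 45.9, 270.6]
ee_rot: [0.0, 0.55, 0.835, 0.0]
force: [-0.3, 0.6, -9.3]
grip_width: 0.245
```

Request:
{"api": "play_rows", "payload": {"deltas": [[0.034,-0.3,0,0,0,0,-1],[0.034,-0.3,0,0,0,0,-1],[0.034,-0.3,0,0,0,0,-1],[0.034,-0.3,0,0,0,0,-1],[0.034,-0.3,0,0,0,0,-1],[0.034,-0.3,0,0,0,0,-1],[0.034,-0.3,0,0,0,0,-1],[0.034,-0.3,0,0,0,0,-1]]}}

```text
time_s: 21.22
eef_pos: [610.1, -50.1, 270.6]
ee_rot: [0.0, 0.55, 0.835, -0.0]
force: [0.7, 0.6, -9.7]
grip_width: 0.248
```

Request:
{"api": "play_rows", "payload": {"deltas": [[0.034,-0.3,0,0,0,0,-1],[0.034,-0.3,0,0,0,0,-1],[0.034,-0.3,0,0,0,0,-1],[0.034,-0.3,0,0,0,0,-1],[0.034,-0.3,0,0,0,0,-1],[0.034,-0.3,0,0,0,0,-1],[0.034,-0.3,0,0,0,0,-1],[0.034,-0.3,0,0,0,0,-1]]}}

```text
time_s: 21.88
eef_pos: [621.0, -146.1, 270.6]
ee_rot: [-0.0, 0.55, 0.835, 0.0]
force: [0.5, -0.4, -9.8]
grip_width: 0.246
```

Request:
{"api": "play_rows", "payload": {"deltas": [[0.034,-0.3,0,0,0,0,-1],[0.034,-0.3,0,0,0,0,-1],[0.034,-0.3,0,0,0,0,-1],[0.034,-0.3,0,0,0,0,-1],[0.027,-0.24,0,0,0,0,-1],[0.018,-0.2,0,0,0,0,-1],[0.009,-0.13,0,0,0,0,-1],[0,-0.1,0,0,0,0,-1]]}}

```text
time_s: 22.55
eef_pos: [628.5, -220.3, 270.5]
ee_rot: [-0.0, 0.55, 0.835, 0.0]
force: [0.5, -0.2, -9.7]
grip_width: 0.244
```

Request:
{"api": "play_rows", "payload": {"deltas": [[0,0,0,0,0,0,-1],[0,0,0,0,0,0,-1],[0,0,0,0,0,0,-1]]}}

```text
time_s: 22.8
eef_pos: [628.5, -219.2, 270.7]
ee_rot: [-0.0, 0.55, 0.835, 0.0]
force: [0.4, -0.6, -9.8]
grip_width: 0.244
```

```bash
python3 f.py
python3 - <<'E'
from rig import capture
from h import *
for n in("top","scene"):
    c=capture(n);np.savez(n+"5.npz",**c);P=cloud(c)
    for C in([627,-221],):
        m=(P[...,2]>115)&(P[...,2]<165)&(np.hypot(P[...,0]-C[0],P[...,1]-C[1])<92)
        hsv=cv2.cvtColor(c["pixels"],cv2.COLOR_RGB2HSV);m&=(hsv[...,1]<60)&(hsv[...,2]>50)&(hsv[...,2]<120)
        q=P[m];k=np.ones(len(q),bool)
        for _ in range(6):
            A=np.c_[q[:,:2]-C,np.ones(len(q))];a=np.linalg.lstsq(A[k],q[k,2],rcond=None)[0];k=abs(A@a-q[:,2])<4
        print(n,k.sum(),"tilt",np.degrees(a[:2]).round(2),"z",a[2].round(1),cv2.minEnclosingCircle(q[k][:,:2].astype(np.float32)))
    m=(P[...,2]>50)&(P[...,2]<66)&(np.hypot(P[...,0]-627,P[...,1]+221)<85);print("ring visible",m.sum())
E
```

```text
F [ 0.02 -0.48 -9.63  0.03 -0.03 -0.01] sd [0.4  0.51 0.72] P [ 628.51 -219.24  270.76] yaw 23.3 q [0.     0.5498 0.8353 0.    ] t 23.0 0.24396696115239588
top 89 tilt [-3.83 -0.99] z 151.0 ((653.9296875, -187.7587890625), 65.90304565429688)
ring visible 28
scene 1650 tilt [-2.14 -0.97] z 149.7 ((628.7041015625, -224.4720001220703), 78.97708129882812)
ring visible 282
```

Request:
{"api": "play_rows", "payload": {"deltas": [[0.02,-0.01,-0.08,0,0,0,-1],[0,0,-0.16,0,0,0,-1],[0,0,-0.2,0,0,0,-1],[0,0,-0.2,0,0,0,-1],[0,0,-0.2,0,0,0,-1],[0,0,-0.2,0,0,0,-1],[0,0,-0.16,0,0,0,-1],[0,0,-0.1,0,0,0,-1]]}}

```text
time_s: 23.77
eef_pos: [629.0, -220.0, 217.3]
ee_rot: [-0.001, 0.55, 0.835, -0.0]
force: [-0.0, -0.0, -9.8]
grip_width: 0.241
```

Request:
{"api": "play_rows", "payload": {"deltas": [[0,0,-0.1,0,0,0,-1],[0,0,-0.1,0,0,0,-1],[0,0,-0.1,0,0,0,-1],[0,0,-0.08,0,0,0,-1],[0,0,-0.06,0,0,0,-1],[0,0,-0.05,0,0,0,-1],[0,0,-0.05,0,0,0,-1],[0,0,0,0,0,0,-1]]}}

```text
time_s: 24.43
eef_pos: [629.2, -220.0, 196.6]
ee_rot: [-0.0, 0.55, 0.835, -0.0]
force: [-0.1, -0.6, -9.9]
grip_width: 0.244
```

Request:
{"api": "play_rows", "payload": {"deltas": [[0,0,-0.04,0,0,0,-1],[0,0,-0.03,0,0,0,-1],[0,0,-0.03,0,0,0,-1],[0,0,-0.02,0,0,0,-1],[0,0,0,0,0,0,-1]]}}

```text
time_s: 24.85
eef_pos: [629.2, -220.1, 192.0]
ee_rot: [-0.0, 0.55, 0.835, -0.0]
force: [-0.8, -0.0, -9.4]
grip_width: 0.242
```

Request:
{"api": "play_rows", "payload": {"deltas": [[0,0,-0.02,0,0,0,-1],[0,0,-0.02,0,0,0,-1],[0,0,-0.02,0,0,0,-1],[0,0,-0.02,0,0,0,-1],[0,0,0,0,0,0,-1]]}}

```text
time_s: 25.27
eef_pos: [629.2, -220.1, 188.8]
ee_rot: [-0.0, 0.55, 0.835, -0.0]
force: [-1.1, -0.1, -8.9]
grip_width: 0.241
```

Request:
{"api": "play_rows", "payload": {"deltas": [[0,0,-0.015,0,0,0,-1],[0,0,-0.015,0,0,0,-1],[0,0,-0.015,0,0,0,-1],[0,0,0,0,0,0,-1]]}}

```text
time_s: 25.6
eef_pos: [629.2, -220.1, 187.1]
ee_rot: [-0.0, 0.55, 0.835, 0.0]
force: [-0.8, 0.1, -10.2]
grip_width: 0.247
```

Request:
{"api": "play_rows", "payload": {"deltas": [[0,0,-0.012,0,0,0,-1],[0,0,-0.012,0,0,0,-1],[0,0,0,0,0,0,-1]]}}

```text
time_s: 25.85
eef_pos: [629.3, -220.2, 186.6]
ee_rot: [0.0, 0.55, 0.835, -0.0]
force: [-0.9, 0.0, -6.5]
grip_width: 0.248
```

Request:
{"api": "play_rows", "payload": {"deltas": [[0,0,-0.012,0,0,0,-1],[0,0,-0.012,0,0,0,-1],[0,0,-0.02,0,0,0,-1],[0,0,0,0,0,0,-1]]}}

```text
time_s: 26.18
eef_pos: [629.6, -220.3, 185.2]
ee_rot: [0.001, 0.55, 0.835, 0.0]
force: [0.2, 0.6, -1.6]
grip_width: 0.246
```

Request:
{"api": "play_rows", "payload": {"deltas": [[0,0,-0.03,0,0,0,-1],[0,0,-0.04,0,0,0,-1],[0,0,-0.04,0,0,0,-1],[0,0,-0.03,0,0,0,-1],[0,0,0,0,0,0,-1],[0,0,0,0,0,0,-1]]}}

```text
time_s: 26.68
eef_pos: [629.2, -220.1, 178.8]
ee_rot: [-0.0, 0.55, 0.835, -0.0]
force: [-0.5, -0.5, -2.0]
grip_width: 0.243
```

```bash
python3 f.py
```

```text
F [ 0.13 -0.32 -1.99  0.   -0.02 -0.  ] sd [0.14 0.68 0.22] P [ 629.29 -220.11  178.98] yaw 23.27 q [1.000e-04 5.500e-01 8.352e-01 0.000e+00] t 26.8833 0.24508500135026814
```

The load is off the prongs and they are mid-gap. Backing out and checking the seat.

Request:
{"api": "play_rows", "payload": {"deltas": [[-0.06,-0.026,0,0,0,0,-1],[-0.1,-0.043,0,0,0,0,-1],[-0.1,-0.043,0,0,0,0,-1],[-0.1,-0.043,0,0,0,0,-1],[-0.1,-0.043,0,0,0,0,-1],[0,0,0,0,0,0,-1]]}}

```text
time_s: 27.38
eef_pos: [610.1, -228.6, 179.1]
ee_rot: [-0.0, 0.55, 0.835, -0.0]
force: [-0.6, 0.3, -1.8]
grip_width: 0.249
```

Request:
{"api": "play_rows", "payload": {"deltas": [[-0.1,-0.043,0,0,0,0,-1],[-0.15,-0.065,0,0,0,0,-1],[-0.15,-0.065,0,0,0,0,-1],[-0.15,-0.065,0,0,0,0,-1],[-0.1,-0.043,0,0,0,0,-1],[0,0,0,0,0,0,-1],[0,0,0,0,0,0,-1]]}}

```text
time_s: 27.97
eef_pos: [584.7, -239.4, 179.1]
ee_rot: [0.0, 0.55, 0.835, 0.0]
force: [0.2, -0.1, -1.9]
grip_width: 0.248
```

Request:
{"api": "play_rows", "payload": {"deltas": [[0,0,0.3,0,0,0,-1],[0,0,0.5,0,0,0,-1],[0,0,0.7,0,0,0,-1],[0,0,0.7,0,0,0,-1],[0,0,0.6,0,0,0,-1],[0,0,0.35,0,0,0,-1],[0,0,0,0,0,0,-1]]}}

```text
time_s: 28.55
eef_pos: [585.7, -239.5, 308.5]
ee_rot: [0.003, 0.55, 0.835, 0.0]
force: [1.1, -0.5, -1.2]
grip_width: 0.245
```

```bash
python3 f.py
python3 - <<'E'
from rig import capture
from h import *
c=capture("scene");np.savez("scene6.npz",**c);P=cloud(c);C=[627,-221]
m=(P[...,2]>40)&(P[...,2]<90)&(np.hypot(P[...,0]-C[0],P[...,1]-C[1])<92)
hsv=cv2.cvtColor(c["pixels"],cv2.COLOR_RGB2HSV);m&=(hsv[...,1]<60)&(hsv[...,2]>50)&(hsv[...,2]<120)
q=P[m];k=np.ones(len(q),bool)
for _ in range(6):
    A=np.c_[q[:,:2]-C,np.ones(len(q))];a=np.linalg.lstsq(A[k],q[k,2],rcond=None)[0];k=abs(A@a-q[:,2])<4
print(k.sum(),"tilt",np.degrees(a[:2]).round(2),"z",a[2].round(1),cv2.minEnclosingCircle(q[k][:,:2].astype(np.float32)))
cv2.imwrite("pics/seated.png",cv2.resize(c["pixels"][150:330,190:340],(600,600*180//150-120),interpolation=cv2.INTER_CUBIC)[:,:,::-1])
E
```

```text
F [ 0.11  0.1  -2.27 -0.03  0.03 -0.01] sd [0.22 0.51 0.38] P [ 584.9  -239.09  304.11] yaw 23.28 q [-0.0015  0.5499  0.8352  0.    ] t 28.75 0.2451925155829101
1762 tilt [-0.11 -0.04] z 65.6 ((628.0335083007812, -222.831298828125), 79.44496154785156)
```

View pics/seated.png

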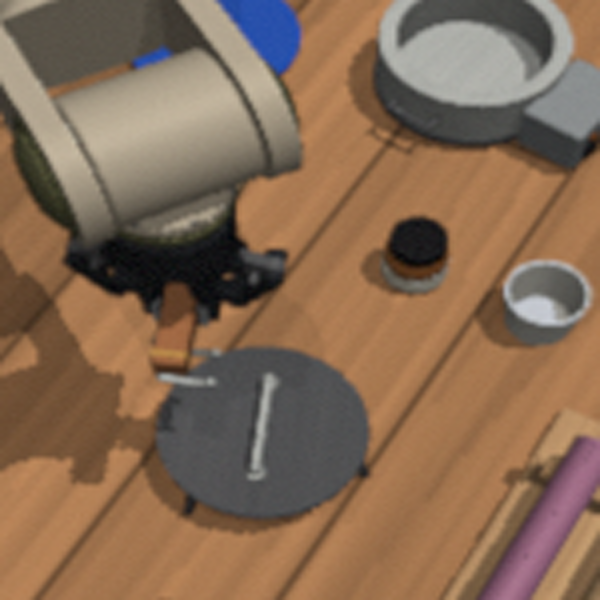

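The picture shows the lid seated flat in the ring, centred at (262,432), with the fitted plane at z 65.6 mm and tilt 0.1°. The jar and cup haven't moved and the pot is open. Returning the lifter to the rack.

Request:
{"api": "play_rows", "payload": {"deltas": [[-0.187,0.249,0,0,0,-0.144,-1],[-0.374,0.498,0,0,0,-0.288,-1],[-0.449,0.597,0,0,0,-0.346,-1],[-0.449,0.597,0,0,0,-0.346,-1],[-0.449,0.597,0,0,0,-0.346,-1],[-0.449,0.597,0,0,0,-0.346,-1],[-0.449,0.597,0,0,0,-0.346,-1],[-0.449,0.597,0,0,0,-0.346,-1]]}}

```text
time_s: 29.47
eef_pos: [453.3, -64.9, 304.0]
ee_rot: [-0.001, 0.655, 0.755, -0.0]
force: [0.7, 1.0, -2.3]
grip_width: 0.243
```

Request:
{"api": "play_rows", "payload": {"deltas": [[-0.299,0.398,0,0,0,-0.23,-1],[-0.187,0.249,0,0,0,-0.144,-1],[0,0,0,0,0,0,-1],[0,0,0,0,0,0,-1],[0,0,0,0,0,0,-1]]}}

```text
time_s: 29.88
eef_pos: [435.5, -40.7, 304.5]
ee_rot: [-0.0, 0.669, 0.743, -0.0]
force: [0.3, -0.4, -2.7]
grip_width: 0.247
```

```bash
python3 f.py
```

```text
F [-0.38 -0.09 -1.76  0.02 -0.    0.02] sd [0.59 0.56 0.35] P [435.54 -40.82 304.51] yaw 5.95 q [-3.000e-04  6.695e-01  7.428e-01 -1.000e-04] t 30.0833 0.24511765253090154
```

Request:
{"api": "play_rows", "payload": {"deltas": [[0,0.01,-0.2,0,0,0,-1],[0,0,-0.4,0,0,0,-1],[0,0,-0.5,0,0,0,-1],[0,0,-0.5,0,0,0,-1],[0,0,-0.5,0,0,0,-1],[0,0,-0.5,0,0,0,-1],[0,0,-0.5,0,0,0,-1],[0,0,-0.4,0,0,0,-1]]}}

```text
time_s: 30.75
eef_pos: [434.6, -39.7, 162.9]
ee_rot: [-0.001, 0.669, 0.743, -0.0]
force: [-0.1, -0.5, -2.5]
grip_width: 0.244
```

Request:
{"api": "play_rows", "payload": {"deltas": [[0,0,-0.2,0,0,0,-1],[0,0,-0.1,0,0,0,-1],[0,0,-0.06,0,0,0,-1],[0,0,0,0,0,0,-1],[0,0,0,0,0,0,-1]]}}

```text
time_s: 31.17
eef_pos: [435.6, -40.0, 151.1]
ee_rot: [0.001, 0.669, 0.743, 0.0]
force: [-0.4, -0.1, -1.3]
grip_width: 0.243
```

Request:
{"api": "play_rows", "payload": {"deltas": [[0,0,-0.05,0,0,0,-1],[0,0,-0.03,0,0,0,-1],[0,0,-0.03,0,0,0,-1],[0,0,0,0,0,0,-1],[0,0,0,0,0,0,-1]]}}

```text
time_s: 31.58
eef_pos: [435.2, -39.8, 146.1]
ee_rot: [-0.0, 0.669, 0.743, -0.0]
force: [0.3, -0.3, -2.6]
grip_width: 0.244
```

Request:
{"api": "play_rows", "payload": {"deltas": [[0,0,-0.03,0,0,0,-1],[0,0,-0.03,0,0,0,-1],[0,0,-0.02,0,0,0,-1],[0,0,-0.01,0,0,0,-1],[0,0,0,0,0,0,-1]]}}

```text
time_s: 32.0
eef_pos: [435.2, -39.8, 142.4]
ee_rot: [-0.0, 0.669, 0.743, -0.0]
force: [-0.8, -0.5, -2.1]
grip_width: 0.245
```

Request:
{"api": "play_rows", "payload": {"deltas": [[0,0,-0.01,0,0,0,-1],[0,0,-0.01,0,0,0,-1],[0,0,0,0,0,0,-1]]}}

```text
time_s: 32.25
eef_pos: [435.2, -39.8, 141.7]
ee_rot: [0.0, 0.669, 0.743, 0.0]
force: [0.2, 0.4, -1.5]
grip_width: 0.245
```

Request:
{"api": "play_rows", "payload": {"deltas": [[0,0,-0.008,0,0,0,-1],[0,0,0,0,0,0,-1],[0,0,0,0,0,0,-1]]}}

```text
time_s: 32.5
eef_pos: [435.2, -39.8, 141.6]
ee_rot: [0.0, 0.669, 0.743, 0.0]
force: [-2.5, -0.0, 3.9]
grip_width: 0.248
```

Request:
{"api": "play_rows", "payload": {"deltas": [[0,0,-0.008,0,0,0,-1],[0,0,0,0,0,0,-1],[0,0,0,0,0,0,-1]]}}

```text
time_s: 32.75
eef_pos: [435.3, -39.8, 141.6]
ee_rot: [0.0, 0.669, 0.743, 0.0]
force: [-4.6, 0.4, 8.1]
grip_width: 0.248
```

The bar is seated: contact at 141.6, the same height as at pick-up. Releasing and retreating upward.

Request:
{"api": "play_rows", "payload": {"deltas": [[0,0,0.008,0,0,0,-0.3],[0,0,0,0,0,0,0],[0,0,0,0,0,0,0.5],[0,0,0,0,0,0,1],[0,0,0,0,0,0,1],[0,0,0,0,0,0,1],[0,0,0,0,0,0,1],[0,0,0,0,0,0,1]]}}

```text
time_s: 33.42
eef_pos: [435.2, -39.8, 141.4]
ee_rot: [0.0, 0.669, 0.743, 0.0]
force: [-0.1, -0.2, -0.5]
grip_width: 1.002
```

Request:
{"api": "play_rows", "payload": {"deltas": [[0,0,0,0,0,0,1],[0,0,0,0,0,0,1],[0,0,0,0,0,0,1],[0,0,0.1,0,0,0,1],[0,0,0.2,0,0,0,1],[0,0,0.4,0,0,0,1],[0,0,0.6,0,0,0,1]]}}

```text
time_s: 34.0
eef_pos: [434.5, -39.6, 193.5]
ee_rot: [-0.001, 0.669, 0.743, -0.001]
force: [0.4, -0.1, -0.1]
grip_width: 1.004
```

Request:
{"api": "play_rows", "payload": {"deltas": [[0,0,0.7,0,0,0,1],[0,0,0.7,0,0,0,1],[-0.3,0,0.5,0,0,0,1],[-0.5,-0.5,0,0,0,0,1],[-0.5,-0.7,0,0,0,0,1],[-0.3,-0.7,0,0,0,0,1],[0,-0.4,0,0,0,0,1],[0,0,0,0,0,0,1]]}}

```text
time_s: 34.67
eef_pos: [370.8, -134.1, 270.2]
ee_rot: [0.001, 0.671, 0.742, -0.0]
force: [-1.3, 0.6, 0.3]
grip_width: 1.0
```

```bash
python3 f.py
python3 - <<'E'
from rig import capture
from h import *
c=capture("scene");t=capture("top")
for n,x in(("scn",c),("top",t)):
    P=cloud(x);near=(abs(P[...,0]-436)<60)&(abs(P[...,1]+40)<65);q=P[near&(P[...,2]>169)&(P[...,2]<180)]
    if len(q)>5: print(n,cv2.minAreaRect(q[:,:2].astype(np.float32)),np.median(q[:,2]))
a=cv2.resize(c["pixels"][40:384,128:400],(396,500),interpolation=cv2.INTER_CUBIC);b=cv2.resize(t["pixels"][100:290,110:400],(396,500*0+260),interpolation=cv2.INTER_CUBIC)
b=np.vstack([b,np.zeros((240,396,3),np.uint8)]);cv2.imwrite("pics/final.png",np.hstack([a,b])[:,:,::-1])
E
```

```text
F [ 0.01  0.19  0.13  0.01 -0.01  0.01] sd [0.47 0.14 0.36] P [ 371.22 -131.68  269.81] yaw 6.03 q [0.000e+00 6.689e-01 7.433e-01 1.000e-04] t 34.8667 0.9976313047229267
scn ((436.0968017578125, -41.0361442565918), (22.054658889770508, 110.8525161743164), 6.59417200088501) 174.606982908497
top ((434.2679748535156, -37.74248123168945), (22.007333755493164, 109.36603546142578), 6.404086589813232) 175.1044199859914
```

View pics/final.png

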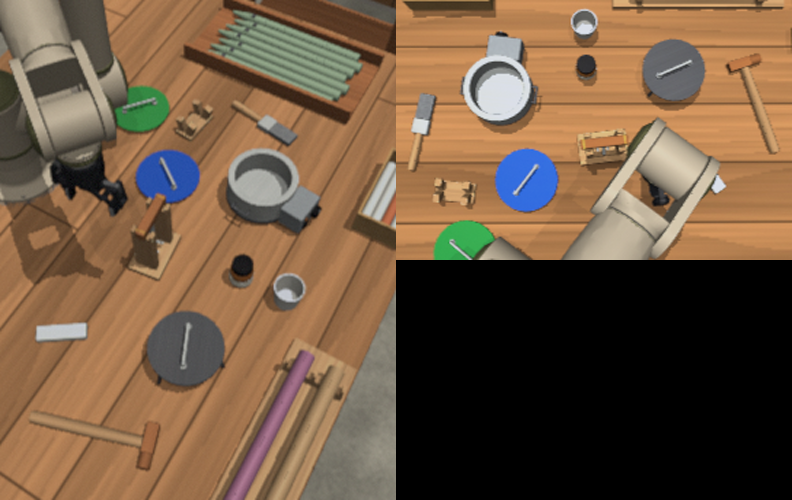

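The final view shows the lid on the stand at (186,348), the lifter hung in the rack at (152,232), every bystander where it was, and the gripper clear.

```bash
python3 -c "from rig import order;print(order.finish_job())"
```

```text
the job is handed in; nothing more can be done
None
```

The lid is off the pot and seated in the tripod stand, the lifter is back in its rack, and I handed the job in at about 35 s of the 72 s allowed.

- **Lifter height:** I touched the prongs lightly on the bare bench, at under 10 N, to find their height. I then slid both prongs under the loop with no measurable contact.
- **Half-weight pause:** I settled at about 3.5 N for over a second; the lid's full load measured about 7.5 N. While finding that level the load crept up to about 5.8 N and down to about 2 N before it steadied. The lid did not leave the rim during this.
- **Carry and seating:** The camera plane fit showed about 2° of tilt while the lid hung, roughly the measuring noise. On the stand the fit gave 0.1° of tilt and a top face at 65.6 mm (expected 65). The centre was within 1 mm of the ring's in the same view.
- **Lifter return:** The grip bar lies within about 1 mm of where it started and at the same height.
- **Surroundings:** The last picture shows the bystanders where they were and the gripper clear of everything, with the wrist force at zero.

The only disagreement was between the two cameras, by up to 5 mm sideways. I used averages and differences within one view, and the fits were loose enough to absorb it.

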